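# Clamp a glued-up bowl blank in the screw press

## Robot

A 6-joint arm with a two-finger parallel gripper is mounted at the origin on the work surface. World frame = base frame: x ahead of the robot, y to its left, z up, the work surface at z = 0. Lengths are in m, angles in rad, forces in N, time in s.
With the tool pointing down it reaches from about 0.225 to 0.875 m from the base axis. Payload 3.4 kg.
Tool frame: the origin (TCP) lies at the very end of the fingers, on their centre line; the grasp point (between the pads) lies behind it (manip.grasp_offset is the z of the grasp point in the tool frame, in m); z points along the fingers, y is the line along which they close (so a half turn about z gives the same grasp; the last joint's range is limited). The gripper opens to 85 mm and grips with 20 to 120 N. Pads are 22 mm wide; open, the fingers measure 114 mm over their backs; the gripper's body (76 mm by 85 mm) begins 54 mm behind the grasp point. The pads swing forward as they close: fully open they stand 13 mm farther back than shut.
Start: joints at [0.992, 0.276, 1.505, -0, 1.361, -0.121], TCP at [0.254, 0.516, 0.231] pointing down, gripper open.
Joint ranges: [-2.89, 2.89], [-0.75, 2.08], [0.22, 2.7], [-1.18, 4.32], [0.11, 2.71], [-2.7, 2.7]. Speed limits (rad/s): [2.57, 2.57, 3.14, 3.14, 3.14, 3.14].

## Interface

Orientations are given as a unit quaternion [w, x, y, z].
In Python, from rig import manip gives the robot as it stands.
- The arm moves only by the shell command python3 -m pendant 'ROWS' [FORCE]. ROWS is JSON, a list of rows, each an object of numbers: "dx", "dy", "dz": the shift along the tool's x, y, z in m; "rx", "ry", "rz": the turn, a rotation vector about the tool's x, y, z in degrees; "hand": the finger opening in m, from 0 to 0.0854. In form: [{"dx": .., "dy": .., "dz": .., "rx": .., "ry": .., "rz": .., "hand": ..}, ...]. A call has 1 to 12 rows; each row shifts and turns the commanded pose from where the row before left it, along the tool's axes as they then stand; what a row does not reach is not made up. A row lasts 1/12 s, in which the tool goes at most 41.7 mm and 7.16 degrees, less where a joint would pass 70% of its speed; a pose out of reach is approached as far as the arm can. A call is refused whole if a number of a shift passes 0.0417 or a number of a turn 7.16, either way. A call with a gripper value outside its range is refused whole. The fingers move at their own pace and stop on an object; FORCE is the grip in N (left out, the last holds). Time passes only in rows, so rows that do not move let the fingers close. It gives the time, the measured TCP pose, the force, the opening and the grip force at its end, in the units of the state.
- manip.get_state(): the state, without advancing time (a new reading comes with each control period).
- manip.get_image(name): name is "side" or "top" or "wrist"; returns a dict with "frame" (384x512x3 uint8, red, green, blue), "fx", "fy", "cx", "cy" (pixels), "position" and "attitude" of the camera in the world; the wrist camera has in their place "mount" (4x4, takes a point from camera to tool coordinates, whose origin is the TCP and whose axes are the flange's). Camera axes: x right, y up, looking along -z (the intrinsics and any distortion apply to the point x, -y, -z); pixel columns grow to the right and rows downward; lengths in m; the calibration is good to about 2 mm. A picture is of the moment at which its call begins: read the wrist's pose just before it. There is no depth.
- manip.sign_off(): hands the job in; it is judged then, once.
The state is a dict: "clock": time; "qpos": joint angles; "qd": joint speeds; "effort": joint torques, N m; "position": TCP position; "ee_rot": TCP orientation; "contact_force": force on the tool from outside, world axes, zero at the start; "moment": the same for the moment, N m; "width": finger opening in m; "gripper_force": force on a finger pad.
Only numpy, scipy, OpenCV 4.12 (cv2) and the standard library are available. Lean on these libraries where they do the work, as an engineer would, in place of code of your own. Each camera call takes 0.05 s, during which the arm holds its last target. There are 200 camera calls.

## Task

The glued-up bowl blank is waiting in the screw press. Fold the crank handle on the handwheel out until it stands upright, then wind the screw down until the pad bears firmly on the blank, hand-tight but not crushing it. Leave the handle standing out and the blank where it stands in the press, and do not shift the other things on the bench.

Things in the scene. Friction and masses are not known exactly. Their poses are not given: they have to be found in the camera images.
- press: Grey bench screw press, fixed: base plate 170 x 260 x 22 mm, two 25 mm steel columns 107 mm either side of the middle (along its y), crosshead 62 x 262 mm, top 208 mm above the bench (column nuts to 226 mm). Origin: middle of the base's underside, straight below the screw; z up.
- wheel_centre (a point): Point on the screw's axis level with the handle's pin, 16 mm above the web of the handwheel, about 266 mm above the bench. The wheel is a level aluminium disc, 140 mm in diameter, dished: flat web of 59 mm radius, rim 9 mm higher. Wheel, handle and screw sink together 10 mm a clockwise turn.
- wheel (a joint): Turn of the handwheel (rad): clockwise seen from above is positive and lowers the pad, 10 mm a turn. No stops of its own; starts between -1.2 and 1.2. It runs with a steady thread drag, felt at the handle as about 5 N, and stays where it is left.
- handle_pivot (a point): Hinge pin of the folding handle, in a clevis on the wheel 52 mm from the wheel's axis; the pin is level and at right angles to the radius. It goes round with the wheel.
- handle_grip (a point): Point on the handle's middle line 42 mm from its pin. A round black sleeve about 18 mm thick, from 13 to 66 mm from the pin, spinning freely on its own axis. Folded, it lies level from the pin towards the wheel's axis, middle line 16 mm above the web, free on both sides; unfolded it stands upright. Pinch it lightly (20 N) so that it can turn between the fingers: a hard pinch drags it askew.
- handle (a joint): Fold angle of the handle (rad): 0 folded flat into the wheel, 1.57 upright, stop at 1.66. A stiff friction hinge (about 2.5 N at the grip point) that stays where it is left; pushing the upright handle towards the wheel's axis folds it in again.
- pad: Round pad under the screw, 92 mm in diameter, steel faced with rubber that gives 1.1 mm per 100 N. Origin: centre of its underside. Firm is 70 to 240 N on the blank: at the handle 2 to 7 N over the free drag, or 0.5 to 1.6 rad of turning after the pad first touches; 3 to 4 N over the drag is right.
- blank: Bowl blank glued up from three round boards (pale, darker, pale), 120 mm in diameter, roughly 60 mm tall (rough sawn, not to be trusted within some mm), loose on a square plywood board in the press, below the pad. Origin: centre of its underside.
- gouge_long: Turning gouge lying on the bench, pale wooden handle 220 mm long and 34 mm thick, steel blade 200 mm. Origin under the ferrule. Not part of the job.
- gouge_short: Turning gouge lying on the bench, brown wooden handle 180 mm long, steel blade 200 mm. Origin under the ferrule. Not part of the job.
- bowl: Turned wooden bowl, 124 mm across and 55 mm high. Not part of the job.
- glue: White glue bottle, 52 mm in diameter and 150 mm high, standing beside the press. Not part of the job.
- brush: Glue brush lying near the press. Not part of the job.
- spare_blank: Spare round wooden blank, 112 mm in diameter and 42 mm high, lying on the bench. Not part of the job.
- sanding_block: Cork sanding block, 110 x 65 x 35 mm. Not part of the job.

How it is judged:
By the outcome, as a careful person would: the job done as asked, in the order asked, and still so for the second after the job is handed in, with the robot touching nothing.
It also fails if it takes over 72 s, if anything falls off the work surface, if the arm or the gripper's body presses on something with over 40 N, if the wrist force passes 120 N, or if a joint passes its speed limit or range.

## Working session

There is one attempt and no reset: what is moved stays moved. The work goes in short steps, Python scripts to look and compute and a shell command to move; the robot and the scene stay as the last step left them, time stands still between calls to the robot, and variables do not carry over. Pictures are saved under pics/ and viewed, at most 10 in all, crops included, and the job is handed in when it is done.

```bash
mkdir -p pics; ls
python3 - <<'E'
from rig import manip
import cv2,numpy as np
print(manip.get_state(), manip.grasp_offset)
for n in ("side","top","wrist"):
    d=manip.get_image(n); cv2.imwrite(f"pics/a_{n}.png",d["frame"][:,:,::-1]); np.save(f"pics/a_{n}.npy",d,allow_pickle=True)
    print(n,{k:v for k,v in d.items() if k!="frame"})
E
```

```text
pics
{'clock': 0.0, 'qpos': array([ 9.91971328e-01,  2.76609308e-01,  1.50615114e+00, -6.28386092e-05,
        1.36073239e+00, -1.20983963e-01]), 'qd': array([-7.99832279e-05,  8.98903471e-04, -3.98510255e-04, -1.16554740e-03,
       -7.08574556e-04, -3.37053500e-04]), 'effort': array([ 9.86648556e-04, -4.16760814e+01, -2.45800692e+01, -1.18270427e-04,
        1.10330171e-02, -1.03466351e-05]), 'position': array([0.25387039, 0.51530721, 0.2304244 ]), 'ee_rot': array([-2.96838437e-04,  2.26919823e-01,  9.73912979e-01, -9.03053523e-04]), 'contact_force': array([-0.30267535, -0.18732234, -0.06352062]), 'moment': array([-0.03022992, -0.00114413, -0.04172442]), 'gripper_force': 0.0, 'width': 0.08536683314301745} -0.0187
side {'fx': 382.20770392123455, 'fy': 382.20770392123455, 'cx': 248.7383797853638, 'cy': 186.3397426311065, 'position': array([ 0.47028495, -0.95043104,  0.78509672]), 'attitude': array([ 0.88136198,  0.47101445, -0.02682713, -0.02503493])}
top {'fx': 359.57915224212667, 'fy': 359.57915224212667, 'cx': 257.4680140618024, 'cy': 190.46904926200273, 'position': array([0.30170473, 0.00682288, 1.27216577]), 'attitude': array([-0.69212687, -0.07053182,  0.07387222,  0.71451281])}
wrist {'fx': 312.4364904552668, 'fy': 312.4364904552668, 'cx': 253.59975269504145, 'cy': 191.29394686521513, 'mount': array([[ 2.65392965e-04,  9.57088657e-01,  2.89795156e-01,
         7.26369218e-02],
       [ 9.99999849e-01, -3.93343370e-04,  3.83276083e-04,
        -7.98133584e-04],
       [ 4.80818194e-04,  2.89795011e-01, -9.57088617e-01,
        -1.42393377e-01],
       [ 0.00000000e+00,  0.00000000e+00,  0.00000000e+00,
         1.00000000e+00]])}
```

View pics/a_side.png

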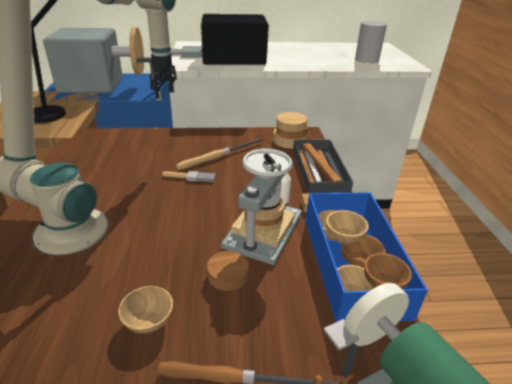

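View pics/a_top.png

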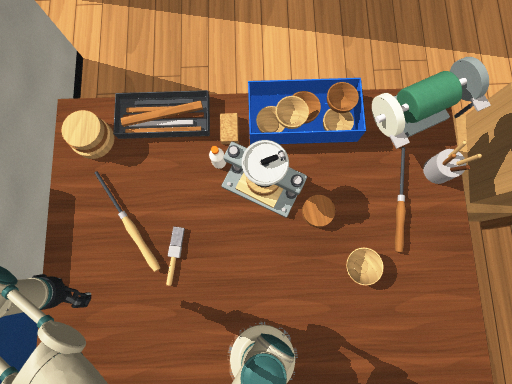

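The top view has the wheel at about (267,162), with the dark folded handle on it. The side view has the wheel at about (268,163). I'll enlarge both.

```bash
cat > h.py <<'E'
import numpy as np,cv2
from scipy.spatial.transform import Rotation as R
def rot(q): return R.from_quat(np.r_[q[1:],q[0]]).as_matrix()
def cam(d,state=None):
    if "mount" in d:
        T=np.eye(4);T[:3,:3]=rot(state["ee_rot"]);T[:3,3]=state["position"];T=T@d["mount"]
        return T[:3,:3],T[:3,3]
    return rot(d["attitude"]),d["position"]
def ray(d,u,v,state=None):
    A,p=cam(d,state); r=A@np.array([(u-d["cx"])/d["fx"],-(v-d["cy"])/d["fy"],-1]); return p,r/np.linalg.norm(r)
def plane(d,u,v,z,state=None):
    p,r=ray(d,u,v,state); return p+r*(z-p[2])/r[2]
def proj(d,P,state=None):
    A,p=cam(d,state); c=A.T@(np.array(P)-p); return d["cx"]-d["fx"]*c[0]/c[2], d["cy"]+d["fy"]*c[1]/c[2]
def two(d1,a,d2,b):
    p,r=ray(d1,*a);q,s=ray(d2,*b)
    t=np.linalg.lstsq(np.c_[r,-s],q-p,rcond=None)[0]; return (p+r*t[0]+q+s*t[1])/2,np.linalg.norm(p+r*t[0]-q-s*t[1])
E
python3 - <<'E'
import numpy as np,cv2
from h import *
t=np.load("pics/a_top.npy",allow_pickle=True).item();s=np.load("pics/a_side.npy",allow_pickle=True).item()
a=cv2.resize(t["frame"][125:225,205:345],None,fx=5,fy=5,interpolation=cv2.INTER_CUBIC)[:, :700]
b=cv2.resize(s["frame"][140:270,210:310],None,fx=4,fy=4,interpolation=cv2.INTER_CUBIC)
cv2.imwrite("pics/c_top.png",a[:,:,::-1]);cv2.imwrite("pics/c_side.png",b[:,:,::-1])
for n,d,(y0,y1,x0,x1) in(("top",t,(125,200,230,300)),("side",s,(140,200,235,300))):
    f=d["frame"][y0:y1,x0:x1].astype(int)
    m=((f.min(2)>190)).astype(np.uint8)
    cs,_=cv2.findContours(m,0,2);c=max(cs,key=cv2.contourArea);e=cv2.fitEllipse(cv2.convexHull(c))
    u,v=e[0][0]+x0,e[0][1]+y0
    print(n,u,v,e[1],e[2],[plane(d,u,v,z).round(4) for z in(.25,.259,.266)])
E
```

```text
top 264.2338676452637 161.9015655517578 (43.72934341430664, 46.558067321777344) 84.81394958496094 [array([ 0.5991, -0.0242,  0.25  ]), array([ 0.5965, -0.0239,  0.259 ]), array([ 0.5945, -0.0237,  0.266 ])]
side 256.26667976379395 161.97369575500488 (16.69443130493164, 25.616798400878906) 114.08509063720703 [array([ 0.5682, -0.0294,  0.25  ]), array([ 0.5665, -0.0449,  0.259 ]), array([ 0.5652, -0.057 ,  0.266 ])]
```

View pics/c_top.png

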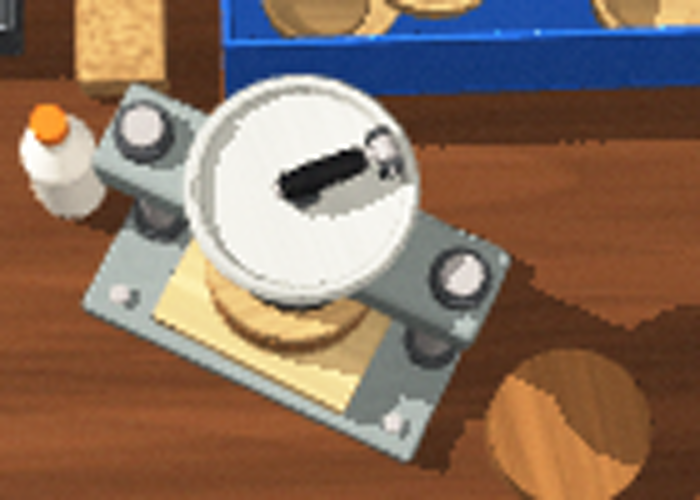

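View pics/c_side.png

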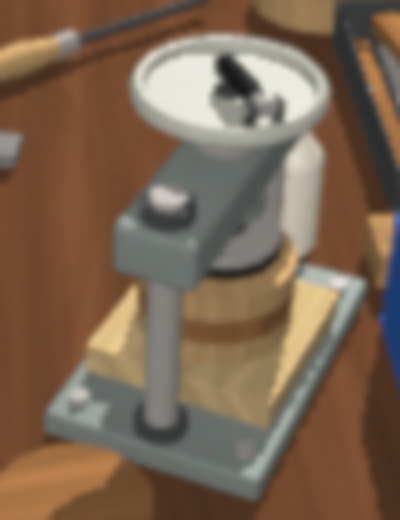

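Run:
```python
import numpy as np
from h import *
t=np.load("pics/a_top.npy",allow_pickle=True).item();s=np.load("pics/a_side.npy",allow_pickle=True).item()
T=lambda x,y:(205+x/5-.4,125+y/5-.4); S=lambda x,y:(210+x/4-.4,140+y/4-.4)
print("wheel",two(t,T(301.5,188),s,S(230,85)), plane(t,*T(301.5,188),.259))
print("pivot",two(t,T(383,152),s,S(258,108)), plane(t,*T(383,152),.266))
print("tip",two(t,T(288,188),s,S(225,66)), plane(t,*T(282,187),.266),plane(t,*T(362,158),.266))
for n,x,y in(("nutL",143,128),("nutR",464,274)): print(n,plane(t,*T(x,y),.226))
for n,x,y,z in(("bl",84,306,.022),("br",408,460,.022),("glue",48,122,.15),("spare",568,430,.042)): print(n,plane(t,*T(x,y),z))
```

```text
wheel (array([ 0.59841234, -0.02606371,  0.25101561]), np.float64(0.0010640818672732213)) [ 0.59554294 -0.02581596  0.259     ]
pivot (array([ 0.61357097, -0.07428364,  0.26140058]), np.float64(0.003183032020375889)) [ 0.6138102  -0.07391769  0.266     ]
tip (array([ 0.59539409, -0.01784671,  0.26172623]), np.float64(0.0007557013014078555)) [ 0.59447323 -0.01428577  0.266     ] [ 0.61055148 -0.06151103  0.266     ]
nutL [0.64602868 0.06813042 0.226     ]
nutR [ 0.54866834 -0.12210998  0.226     ]
bl [0.58199229 0.12448722 0.022     ]
br [ 0.46445741 -0.10078704  0.022     ]
glue [0.67709197 0.13450391 0.15      ]
spare [ 0.47917458 -0.21058041  0.042     ]
```

Two measurements agree: the column nuts are 213.7 mm apart (214 expected), with the wheel axis near (0.597, -0.0265). The pivot sits 50 mm out (52 expected), bearing -71°. I'm moving above it now.

```bash
python3 -m pendant '[{"dz":-0.033,"hand":0.04},{"dz":-0.033},{"dz":-0.033},{"dz":-0.033},{"dx":-0.0277,"dy":-0.0171},{"dx":-0.0277,"dy":-0.0171},{"dx":-0.0277,"dy":-0.0171},{"dx":-0.0277,"dy":-0.0171},{"dx":-0.0277,"dy":-0.0171},{"dx":-0.0277,"dy":-0.0171},{"dx":-0.0277,"dy":-0.0171},{"dx":-0.0277,"dy":-0.0171}]' 20
python3 -m pendant '[{"dx":-0.0277,"dy":-0.0171},{"dx":-0.0277,"dy":-0.0171},{"dx":-0.0277,"dy":-0.0171},{"dx":-0.0277,"dy":-0.0171},{"dx":-0.0277,"dy":-0.0171},{"dx":-0.0277,"dy":-0.0171},{"dx":-0.0277,"dy":-0.0171},{"dx":-0.0277,"dy":-0.0171},{"dx":-0.0277,"dy":-0.0171},{"dx":-0.0277,"dy":-0.0171},{"dx":-0.0277,"dy":-0.0171},{"dx":-0.0277,"dy":-0.0171}]'
python3 -m pendant '[{"rz":6.4},{"rz":6.4},{"rz":6.4},{"rz":6.4},{"rz":6.4},{"rz":6.4},{"rz":6.4},{}]'
python3 - <<'E'
from rig import manip
import cv2,numpy as np
from h import *
s=manip.get_state(); d=manip.get_image("wrist")
np.save("pics/w1.npy",{"d":d,"s":s},allow_pickle=True)
Rm=rot(s["ee_rot"]);print(s["position"],Rm.round(3).tolist(),s["width"],s["qpos"])
cv2.imwrite("pics/w1.png",d["frame"][:,:,::-1])
for n,P in(("axis",(.597,-.0265,.25)),("pivot",(.6137,-.075,.266)),("tip",(.5925,-.0133,.266))): print(n,proj(d,P,s))
E
```

```text
[0.25392805 0.5154493  0.23063431] [[-0.897, 0.442, -0.001], [0.442, 0.897, -0.001], [0.0, -0.001, -1.0]] 0.08532830326427732 [ 9.91984506e-01  2.76465004e-01  1.50583083e+00 -1.29312575e-06
  1.36072987e+00 -1.20982272e-01]
axis (np.float64(-96.5328530854834), np.float64(775.9325119689302))
pivot (np.float64(-140.68819240524914), np.float64(827.3640187569392))
tip (np.float64(-108.33023863742068), np.float64(808.586112729547))invalid input
invalid input
invalid input
```

```bash
python3 -m pendant '[{"dx":0,"dy":0,"dz":-0.033,"rx":0,"ry":0,"rz":0,"hand":0.04}]' 20; python3 -m pendant '[{"dx":0,"dy":0,"dz":-0.033,"rx":0,"ry":0,"rz":0,"hand":0.04}]'
```

```text
clock: 0.28
position: [0.2519, 0.5122, 0.2579]
ee_rot: [-0.003, 0.227, 0.974, -0.007]
contact_force: [-0.3, 0.8, -0.5]
width: 0.0757
gripper_force: 0.0
clock: 0.37
position: [0.2533, 0.5144, 0.2955]
ee_rot: [-0.001, 0.227, 0.974, -0.003]
contact_force: [0.6, 0.9, 0.8]
width: 0.0639
gripper_force: 0.0
```

Every row needs all seven keys. Continuing that way.

```bash
python3 -m pendant '[{"dx":0,"dy":0,"dz":-0.033,"rx":0,"ry":0,"rz":0,"hand":0.04},{"dx":0,"dy":0,"dz":-0.031,"rx":0,"ry":0,"rz":0,"hand":0.04},{"dx":-0.0277,"dy":-0.0171,"dz":0,"rx":0,"ry":0,"rz":0,"hand":0.04},{"dx":-0.0277,"dy":-0.0171,"dz":0,"rx":0,"ry":0,"rz":0,"hand":0.04},{"dx":-0.0277,"dy":-0.0171,"dz":0,"rx":0,"ry":0,"rz":0,"hand":0.04},{"dx":-0.0277,"dy":-0.0171,"dz":0,"rx":0,"ry":0,"rz":0,"hand":0.04},{"dx":-0.0277,"dy":-0.0171,"dz":0,"rx":0,"ry":0,"rz":0,"hand":0.04},{"dx":-0.0277,"dy":-0.0171,"dz":0,"rx":0,"ry":0,"rz":0,"hand":0.04},{"dx":-0.0277,"dy":-0.0171,"dz":0,"rx":0,"ry":0,"rz":0,"hand":0.04},{"dx":-0.0277,"dy":-0.0171,"dz":0,"rx":0,"ry":0,"rz":0,"hand":0.04},{"dx":-0.0277,"dy":-0.0171,"dz":0,"rx":0,"ry":0,"rz":0,"hand":0.04},{"dx":-0.0277,"dy":-0.0171,"dz":0,"rx":0,"ry":0,"rz":0,"hand":0.04}]'
python3 -m pendant '[{"dx":-0.0277,"dy":-0.0171,"dz":0,"rx":0,"ry":0,"rz":0,"hand":0.04},{"dx":-0.0277,"dy":-0.0171,"dz":0,"rx":0,"ry":0,"rz":0,"hand":0.04},{"dx":-0.0277,"dy":-0.0171,"dz":0,"rx":0,"ry":0,"rz":0,"hand":0.04},{"dx":-0.0277,"dy":-0.0171,"dz":0,"rx":0,"ry":0,"rz":0,"hand":0.04},{"dx":-0.0277,"dy":-0.0171,"dz":0,"rx":0,"ry":0,"rz":0,"hand":0.04},{"dx":-0.0277,"dy":-0.0171,"dz":0,"rx":0,"ry":0,"rz":0,"hand":0.04},{"dx":-0.0277,"dy":-0.0171,"dz":0,"rx":0,"ry":0,"rz":0,"hand":0.04},{"dx":-0.0277,"dy":-0.0171,"dz":0,"rx":0,"ry":0,"rz":0,"hand":0.04},{"dx":-0.0277,"dy":-0.0171,"dz":0,"rx":0,"ry":0,"rz":0,"hand":0.04},{"dx":-0.0277,"dy":-0.0171,"dz":0,"rx":0,"ry":0,"rz":0,"hand":0.04}]'
python3 -m pendant '[{"dx":0,"dy":0,"dz":0,"rx":0,"ry":0,"rz":6.4,"hand":0.04},{"dx":0,"dy":0,"dz":0,"rx":0,"ry":0,"rz":6.4,"hand":0.04},{"dx":0,"dy":0,"dz":0,"rx":0,"ry":0,"rz":6.4,"hand":0.04},{"dx":0,"dy":0,"dz":0,"rx":0,"ry":0,"rz":6.4,"hand":0.04},{"dx":0,"dy":0,"dz":0,"rx":0,"ry":0,"rz":6.4,"hand":0.04},{"dx":0,"dy":0,"dz":0,"rx":0,"ry":0,"rz":6.4,"hand":0.04},{"dx":0,"dy":0,"dz":0,"rx":0,"ry":0,"rz":6.4,"hand":0.04},{"dx":0,"dy":0,"dz":0,"rx":0,"ry":0,"rz":0,"hand":0.04},{"dx":0,"dy":0,"dz":0,"rx":0,"ry":0,"rz":0,"hand":0.04}]'
python3 - <<'E'
from rig import manip
import cv2,numpy as np
from h import *
s=manip.get_state(); d=manip.get_image("wrist")
np.save("pics/w1.npy",{"d":d,"s":s},allow_pickle=True)
Rm=rot(s["ee_rot"]);print(s["position"],Rm.round(3).tolist(),s["width"],s["qpos"])
cv2.imwrite("pics/w1.png",d["frame"][:,:,::-1])
for n,P in(("axis",(.597,-.0265,.25)),("pivot",(.6137,-.075,.266)),("tip",(.5925,-.0133,.266))): print(n,proj(d,P,s))
E
```

```text
clock: 1.37
position: [0.4275, 0.2385, 0.3613]
ee_rot: [-0.0, 0.227, 0.974, 0.0]
contact_force: [0.4, 0.1, 0.6]
width: 0.0403
gripper_force: 0.0
clock: 2.2
position: [0.6004, -0.0373, 0.361]
ee_rot: [-0.0, 0.227, 0.974, 0.0]
contact_force: [0.5, 0.9, -0.3]
width: 0.0401
gripper_force: 0.0
clock: 2.95
position: [0.5999, -0.0358, 0.3611]
ee_rot: [-0.0, 0.58, 0.815, -0.0]
contact_force: [-0.4, -0.1, 0.1]
width: 0.0402
gripper_force: 0.0
[ 0.59987009 -0.03581864  0.36106534] [[-0.328, 0.945, -0.0], [0.945, 0.328, 0.0], [0.0, -0.0, -1.0]] 0.04018319476750645 [-1.75435326e-01  2.76670875e-01  1.19160547e+00  8.42676192e-05
  1.67375989e+00 -5.09335693e-01]
axis (np.float64(253.80426736783463), np.float64(175.09703721147827))
pivot (np.float64(253.63949503302553), np.float64(239.56177411989407))
tip (np.float64(253.91407748688852), np.float64(162.52242203944496))
```

View pics/w1.png

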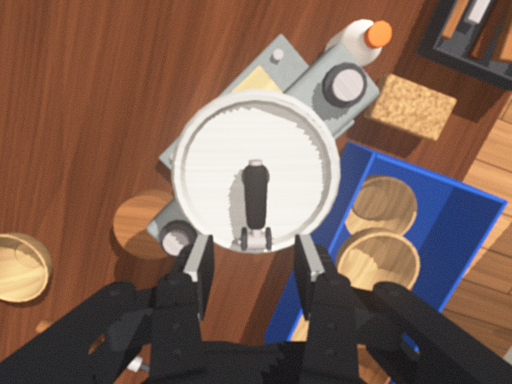

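The wrist view shows the wheel centred at about (256,171), the pivot at (257,238) and the handle tip at (256,165). That is within 3 px (about 2 mm) of what I predicted. I'll descend and pinch.

```bash
python3 -m pendant '[{"dx":0,"dy":0.002,"dz":0.02,"rx":0,"ry":0,"rz":0,"hand":0.04},{"dx":0,"dy":0,"dz":0.02,"rx":0,"ry":0,"rz":0,"hand":0.04},{"dx":0,"dy":0,"dz":0.02,"rx":0,"ry":0,"rz":0,"hand":0.04},{"dx":0,"dy":0,"dz":0.02,"rx":0,"ry":0,"rz":0,"hand":0.04},{"dx":0,"dy":0,"dz":0.01,"rx":0,"ry":0,"rz":0,"hand":0.04},{"dx":0,"dy":0,"dz":0.005,"rx":0,"ry":0,"rz":0,"hand":0.04},{"dx":0,"dy":0,"dz":0.005,"rx":0,"ry":0,"rz":0,"hand":0.04},{"dx":0,"dy":0,"dz":0.004,"rx":0,"ry":0,"rz":0,"hand":0.04},{"dx":0,"dy":0,"dz":0,"rx":0,"ry":0,"rz":0,"hand":0.04}]' 20
python3 -m pendant '[{"dx":0,"dy":0,"dz":0,"rx":0,"ry":0,"rz":0,"hand":0.01},{"dx":0,"dy":0,"dz":0,"rx":0,"ry":0,"rz":0,"hand":0.01},{"dx":0,"dy":0,"dz":0,"rx":0,"ry":0,"rz":0,"hand":0.01},{"dx":0,"dy":0,"dz":0,"rx":0,"ry":0,"rz":0,"hand":0.01},{"dx":0,"dy":0,"dz":0,"rx":0,"ry":0,"rz":0,"hand":0.01},{"dx":0,"dy":0,"dz":0,"rx":0,"ry":0,"rz":0,"hand":0.01}]' 20
```

```text
clock: 3.75
position: [0.602, -0.0352, 0.2574]
ee_rot: [0.0, 0.581, 0.814, 0.0]
contact_force: [-0.5, 0.4, -0.0]
width: 0.0402
gripper_force: 0.0
clock: 4.25
position: [0.6016, -0.0354, 0.2581]
ee_rot: [0.0, 0.581, 0.814, -0.0]
contact_force: [-3.0, -0.8, 5.0]
width: 0.0166
gripper_force: 22.1
```

The opening is narrower than the sleeve, so I'm gripping slightly above its middle. I'll reopen, drop 3 mm and pinch again.

```bash
python3 -m pendant '[{"dx":0,"dy":0,"dz":0,"rx":0,"ry":0,"rz":0,"hand":0.03},{"dx":0,"dy":0,"dz":0,"rx":0,"ry":0,"rz":0,"hand":0.03},{"dx":0,"dy":0,"dz":0.003,"rx":0,"ry":0,"rz":0,"hand":0.03},{"dx":0,"dy":0,"dz":0,"rx":0,"ry":0,"rz":0,"hand":0.01},{"dx":0,"dy":0,"dz":0,"rx":0,"ry":0,"rz":0,"hand":0.01},{"dx":0,"dy":0,"dz":0,"rx":0,"ry":0,"rz":0,"hand":0.01},{"dx":0,"dy":0,"dz":0,"rx":0,"ry":0,"rz":0,"hand":0.01},{"dx":0,"dy":0,"dz":0,"rx":0,"ry":0,"rz":0,"hand":0.01}]' 20
```

```text
clock: 4.92
position: [0.6013, -0.035, 0.2536]
ee_rot: [-0.001, 0.581, 0.814, -0.0]
contact_force: [-1.3, -0.3, -2.9]
width: 0.0172
gripper_force: 21.2
```

```bash
python3 -m pendant '[{"dx":-0.0005,"dy":0,"dz":-0.0066,"rx":0,"ry":0,"rz":0,"hand":0.01},{"dx":-0.0015,"dy":0,"dz":-0.0064,"rx":0,"ry":0,"rz":0,"hand":0.01},{"dx":-0.0025,"dy":0,"dz":-0.0061,"rx":0,"ry":0,"rz":0,"hand":0.01},{"dx":-0.0034,"dy":0,"dz":-0.0056,"rx":0,"ry":0,"rz":0,"hand":0.01},{"dx":-0.0043,"dy":0,"dz":-0.005,"rx":0,"ry":0,"rz":0,"hand":0.01}]' 20
python3 -m pendant '[{"dx":-0.005,"dy":0,"dz":-0.0043,"rx":0,"ry":0,"rz":0,"hand":0.01},{"dx":-0.0056,"dy":0,"dz":-0.0034,"rx":0,"ry":0,"rz":0,"hand":0.01},{"dx":-0.0061,"dy":0,"dz":-0.0025,"rx":0,"ry":0,"rz":0,"hand":0.01},{"dx":-0.0064,"dy":0,"dz":-0.0015,"rx":0,"ry":0,"rz":0,"hand":0.01},{"dx":-0.0066,"dy":0,"dz":-0.0005,"rx":0,"ry":0,"rz":0,"hand":0.01},{"dx":0,"dy":0,"dz":0,"rx":0,"ry":0,"rz":0,"hand":0.01}]' 20
python3 - <<'E'
from rig import manip
import cv2,numpy as np
im=[]
for n,(y0,x0) in(("side",(120,200)),("top",(110,210))):
    d=manip.get_image(n);np.save(f"pics/b_{n}.npy",d,allow_pickle=True)
    im.append(cv2.resize(d["frame"][y0:y0+110,x0:x0+100],None,fx=4,fy=4,interpolation=cv2.INTER_CUBIC))
cv2.imwrite("pics/b.png",np.hstack(im)[:,:,::-1])
E
```

```text
clock: 5.33
position: [0.6054, -0.0465, 0.2844]
ee_rot: [-0.001, 0.581, 0.814, 0.0]
contact_force: [-1.5, 1.5, -7.3]
width: 0.0168
gripper_force: 19.6
clock: 5.83
position: [0.6157, -0.0752, 0.2981]
ee_rot: [0.0, 0.581, 0.814, 0.001]
contact_force: [-3.6, 2.6, 0.1]
width: 0.0158
gripper_force: 20.0
```

View pics/b.png

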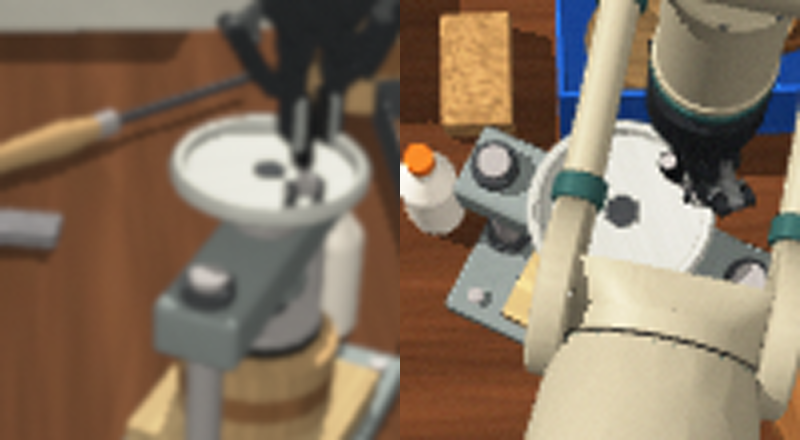

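The handle now stands up between the fingers. Side view: wheel at about (268,162). Top view: hub at about (265,162). The TCP is 52 mm from the axis, as it should be upright. Now the first quarter turn, to feel the drag.

```bash
python3 -m pendant '[{"dx":0.0018,"dy":-0.0135,"dz":0.0004,"rx":0,"ry":0,"rz":0,"hand":0.01},{"dx":0.0052,"dy":-0.0125,"dz":0.0004,"rx":0,"ry":0,"rz":0,"hand":0.01},{"dx":0.0083,"dy":-0.0108,"dz":0.0004,"rx":0,"ry":0,"rz":0,"hand":0.01}]' 20
python3 -m pendant '[{"dx":0.0108,"dy":-0.0083,"dz":0.0004,"rx":0,"ry":0,"rz":0,"hand":0.01},{"dx":0.0125,"dy":-0.0052,"dz":0.0004,"rx":0,"ry":0,"rz":0,"hand":0.01},{"dx":0.0135,"dy":-0.0018,"dz":0.0004,"rx":0,"ry":0,"rz":0,"hand":0.01}]' 20
python3 - <<'E'
from rig import manip
import cv2,numpy as np
from h import *
s=manip.get_state();d=manip.get_image("wrist");np.save("pics/w2.npy",{"d":d,"s":s},allow_pickle=True)
f=d["frame"][100:384,100:412];d2=manip.get_image("side")["frame"][120:240,200:300]
np.save("pics/side2.npy",d2)
a=cv2.resize(f,None,fx=1.4,fy=1.4);b=cv2.resize(d2,(330,396),interpolation=cv2.INTER_CUBIC)
a=cv2.resize(a,(435,396));cv2.imwrite("pics/w2.png",np.hstack([a,b])[:,:,::-1])
E
```

```text
clock: 6.18
position: [0.5816, -0.076, 0.296]
ee_rot: [0.008, 0.582, 0.813, 0.001]
contact_force: [9.6, -6.3, -1.8]
width: 0.0149
gripper_force: 24.9
clock: 6.43
position: [0.5521, -0.047, 0.2957]
ee_rot: [0.007, 0.582, 0.813, -0.001]
contact_force: [2.1, -6.8, 2.5]
width: 0.0101
gripper_force: 3.6
```

View pics/w2.png

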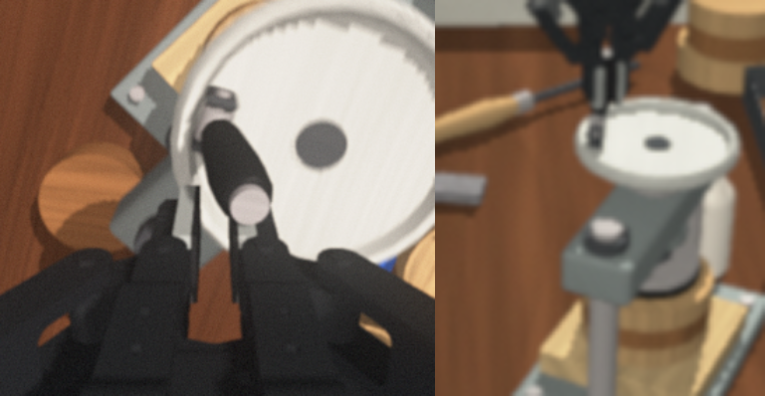

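The pads lost the handle: it slipped out on the tool's +x side. I'll measure its tilt and the wheel angle from the wrist picture (pin at about (253,185), tip at (279,246), hub at (331,204)).

Run:
```python
import numpy as np
from h import *
from rig import manip
w=np.load("pics/w2.npy",allow_pickle=True).item();d,s=w["d"],w["s"]
F=lambda X,Y:(100+X*312/435,100+Y*284/396)
print(s["position"],manip.get_state()["position"])
C=plane(d,*F(322,145),.249,s);P=plane(d,*F(214,118),.264,s)
print("hub",C,"pin",P,"r",np.linalg.norm((P-C)[:2]),"bearing",np.degrees(np.arctan2(*(P-C)[1::-1])))
o,r=ray(d,*F(250,204),s)
for L in(.066,.070,.074):
    b=np.dot(o-P,r);c=np.dot(o-P,o-P)-L*L;D=b*b-c
    for t in((-b-np.sqrt(D),-b+np.sqrt(D)) if D>0 else (-b,)): 
        v=o+r*t-P;u=(P-C)[:2]/np.linalg.norm((P-C)[:2]);
        print(L,(o+r*t).round(4),"radial out",v[:2]@u,"tang",v[0]*-u[1]+v[1]*u[0],"up",v[2])
```

```text
[ 0.55213302 -0.04701629  0.2956551 ] [ 0.55041815 -0.04293352  0.29561755]
hub [ 0.59756618 -0.02517388  0.249     ] pin [ 0.54489695 -0.02476843  0.264     ] r 0.052670792732118984 bearing 179.55894004640413
0.066 [ 0.5558 -0.027   0.3291] radial out -0.010917926195785294 tang 0.0021883183359784632 up 0.06505390188485088
0.066 [ 0.5807 -0.0712  0.2336] radial out -0.03611097791296541 tang 0.046115699322060937 up -0.030419394310317843
0.07 [ 0.5547 -0.0251  0.3333] radial out -0.009794585414848754 tang 0.00022962674849804428 up 0.06931099024042009
0.07 [ 0.5818 -0.0731  0.2293] radial out -0.037234318693901945 tang 0.04807439090954136 up -0.03467648266588705
0.074 [ 0.5536 -0.0232  0.3375] radial out -0.008697705617610652 tang -0.0016829266527383633 up 0.07346780025882693
0.074 [ 0.5828 -0.075   0.2252] radial out -0.03833119849114005 tang 0.04998694431077775 up -0.03883329268429386
```

The geometry agrees: pin at radius 52.7 mm, bearing 180°. The handle leans 8° inward at 82°. I'll open, centre the pads on it, pinch again and straighten it outward.

```bash
python3 -m pendant '[{"dx":0,"dy":0,"dz":0,"rx":0,"ry":0,"rz":0,"hand":0.05},{"dx":0,"dy":0,"dz":0,"rx":0,"ry":0,"rz":0,"hand":0.05},{"dx":0,"dy":0,"dz":0,"rx":0,"ry":0,"rz":0,"hand":0.05},{"dx":0,"dy":0.006,"dz":0.006,"rx":0,"ry":0,"rz":0,"hand":0.05},{"dx":0.0085,"dy":0,"dz":0,"rx":0,"ry":0,"rz":0,"hand":0.05},{"dx":0.0085,"dy":0,"dz":0,"rx":0,"ry":0,"rz":0,"hand":0.05},{"dx":0,"dy":0,"dz":0,"rx":0,"ry":0,"rz":0,"hand":0.05}]' 20
python3 - <<'E'
from rig import manip
import cv2,numpy as np
s=manip.get_state();d=manip.get_image("wrist");np.save("pics/w3.npy",{"d":d,"s":s},allow_pickle=True)
print(s["position"]);cv2.imwrite("pics/w3.png",d["frame"][:,:,::-1])
E
```

```text
clock: 7.12
position: [0.5487, -0.0226, 0.2875]
ee_rot: [-0.001, 0.58, 0.814, 0.0]
contact_force: [0.1, 0.4, -0.4]
width: 0.0498
gripper_force: 0.0
[ 0.5486584  -0.02256033  0.28746881]
```

View pics/w3.png

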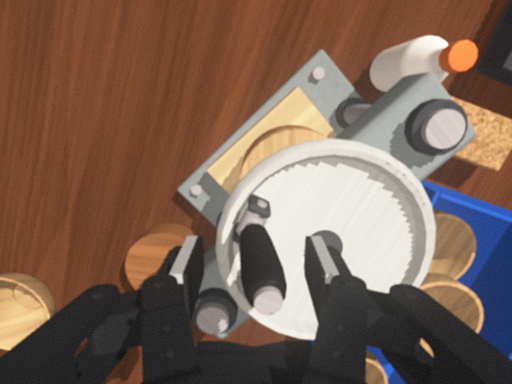

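The handle stands between the open pads, with its tip at (268,299), pin at about (250,222) and hub at (327,244). I'll compute the offset to the pad centre.

```bash
cat >> h.py <<'E'
def solve(d,s,hub,pin,tip,zp=.264,L=.0705):
    C=plane(d,*hub,zp-.016,s);P=plane(d,*pin,zp,s);o,r=ray(d,*tip,s)
    b=np.dot(o-P,r);D=max(b*b-np.dot(o-P,o-P)+L*L,0);T=o+r*(-b-np.sqrt(D))
    u=(P-C)[:2];rr=np.linalg.norm(u);u/=rr;v=T-P;G=P+v*42/70.5
    tl=rot(s["ee_rot"]).T@(G-s["position"])
    print("C",C.round(4),"P",P.round(4),"r",rr.round(4),"bearing",np.degrees(np.arctan2(u[1],u[0])).round(1),"out",(v[:2]@u).round(4),"tang",(v[1]*u[0]-v[0]*u[1]).round(4),"fold",np.degrees(np.arctan2(v[2],-v[:2]@u)).round(1))
    print("grip pt",G.round(4),"in tool",tl.round(4),"u in tool",(rot(s["ee_rot"]).T@np.r_[u,0]).round(3))
E
python3 - <<'E'
import numpy as np
from h import *
w=np.load("pics/w3.npy",allow_pickle=True).item();d,s=w["d"],w["s"]
f=d["frame"].astype(int);m=(f.max(2)<100)[225:262,300:350].astype(np.uint8)
solve(d,s,(327,244),(250,223),(268,299))
E
```

```text
C [ 0.5991 -0.0241  0.248 ] P [ 0.5459 -0.0201  0.264 ] r 0.0534 bearing 175.8 out -0.0067 tang -0.0027 fold 84.5
grip pt [ 0.55   -0.0188  0.3058] in tool [ 0.0032  0.0025 -0.0183] u in tool [ 0.395 -0.919  0.002]
```

```bash
python3 -m pendant '[{"dx":0.003,"dy":0.002,"dz":0,"rx":0,"ry":0,"rz":0,"hand":0.01},{"dx":0,"dy":0,"dz":0,"rx":0,"ry":0,"rz":0,"hand":0.01},{"dx":0,"dy":0,"dz":0,"rx":0,"ry":0,"rz":0,"hand":0.01},{"dx":0,"dy":0,"dz":0,"rx":0,"ry":0,"rz":0,"hand":0.01},{"dx":0,"dy":0,"dz":0,"rx":0,"ry":0,"rz":0,"hand":0.01},{"dx":0,"dy":0,"dz":0,"rx":0,"ry":0,"rz":0,"hand":0.01},{"dx":0,"dy":0,"dz":0,"rx":0,"ry":0,"rz":0,"hand":0.01},{"dx":0.001,"dy":-0.0025,"dz":0,"rx":0,"ry":0,"rz":0,"hand":0.01},{"dx":0.001,"dy":-0.0025,"dz":0,"rx":0,"ry":0,"rz":0,"hand":0.01},{"dx":0,"dy":0,"dz":0,"rx":0,"ry":0,"rz":0,"hand":0.01}]' 22
python3 - <<'E'
from rig import manip
import cv2,numpy as np
s=manip.get_state();d=manip.get_image("wrist");np.save("pics/w4.npy",{"d":d,"s":s},allow_pickle=True)
print(s["position"]);cv2.imwrite("pics/w4.png",d["frame"][150:340,150:406][:,:,::-1].repeat(2,0).repeat(2,1))
E
```

```text
clock: 8.0
position: [0.5464, -0.0205, 0.2881]
ee_rot: [0.002, 0.581, 0.814, 0.001]
contact_force: [2.6, 2.4, -0.3]
width: 0.0173
gripper_force: 21.7
[ 0.54637539 -0.02051659  0.28807132]
```

View pics/w4.png

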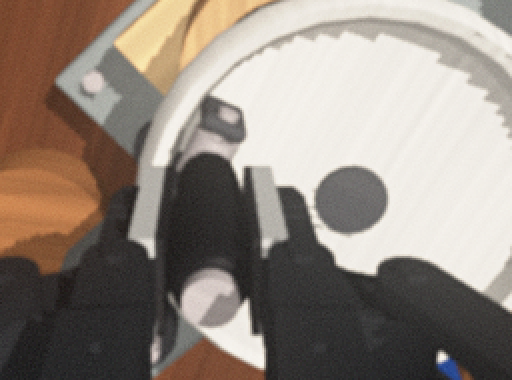

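Gripped centrally: the sleeve is between both pads, with the tip at (255,298), pin at (256,217) and hub at (325,249).

Run:
```python
import numpy as np
from h import *
w=np.load("pics/w4.npy",allow_pickle=True).item();d,s=w["d"],w["s"]
solve(d,s,(325.5,249.5),(256,217.5),(255,298.5))
Rt=rot(s["ee_rot"]);C=np.array([.598,-.025])
b=np.radians(175-12*np.arange(31));P=C+.052*np.c_[np.cos(b),np.sin(b)]
D=np.diff(P,axis=0)@Rt[:2,:2]*1e3
print(" | ".join(f"{i+1}:{x:.1f},{y:.1f}" for i,(x,y) in enumerate(D)))
```

```text
C [ 0.5981 -0.0264  0.248 ] P [ 0.5459 -0.014   0.264 ] r 0.0536 bearing 166.6 out -0.0007 tang 0.0032 fold 89.5
grip pt [ 0.5459 -0.016   0.306 ] in tool [ 0.0044  0.0011 -0.0179] u in tool [ 0.535 -0.845 -0.004]
1:9.4,5.4 | 2:8.1,7.3 | 3:6.4,8.8 | 4:4.4,9.9 | 5:2.3,10.6 | 6:0.0,10.9 | 7:-2.3,10.6 | 8:-4.4,9.9 | 9:-6.4,8.8 | 10:-8.1,7.3 | 11:-9.4,5.4 | 12:-10.3,3.4 | 13:-10.8,1.1 | 14:-10.8,-1.1 | 15:-10.3,-3.4 | 16:-9.4,-5.4 | 17:-8.1,-7.3 | 18:-6.4,-8.8 | 19:-4.4,-9.9 | 20:-2.3,-10.6 | 21:-0.0,-10.9 | 22:2.3,-10.6 | 23:4.4,-9.9 | 24:6.4,-8.8 | 25:8.1,-7.3 | 26:9.4,-5.4 | 27:10.3,-3.4 | 28:10.8,-1.1 | 29:10.8,1.1 | 30:10.3,3.4
```

```bash
python3 -m pendant '[{"dx":0.0094,"dy":0.0054,"dz":0.0003,"rx":0,"ry":0,"rz":0,"hand":0.01},{"dx":0.0081,"dy":0.0073,"dz":0.0003,"rx":0,"ry":0,"rz":0,"hand":0.01},{"dx":0.0064,"dy":0.0088,"dz":0.0003,"rx":0,"ry":0,"rz":0,"hand":0.01},{"dx":0.0044,"dy":0.0099,"dz":0.0003,"rx":0,"ry":0,"rz":0,"hand":0.01},{"dx":0.0023,"dy":0.0106,"dz":0.0003,"rx":0,"ry":0,"rz":0,"hand":0.01},{"dx":0,"dy":0.0109,"dz":0.0003,"rx":0,"ry":0,"rz":0,"hand":0.01}]' 22
python3 -m pendant '[{"dx":-0.0023,"dy":0.0106,"dz":0.0003,"rx":0,"ry":0,"rz":0,"hand":0.01},{"dx":-0.0044,"dy":0.0099,"dz":0.0003,"rx":0,"ry":0,"rz":0,"hand":0.01},{"dx":-0.0064,"dy":0.0088,"dz":0.0003,"rx":0,"ry":0,"rz":0,"hand":0.01}]' 22
python3 - <<'E'
from rig import manip
import cv2,numpy as np
s=manip.get_state();d=manip.get_image("wrist");np.save("pics/w5.npy",{"d":d,"s":s},allow_pickle=True)
e=manip.get_image("side")["frame"][120:240,200:300]
cv2.imwrite("pics/w5.png",np.hstack([cv2.resize(d["frame"][150:340,150:406],(512,380)),cv2.resize(e,(288,380))])[:,:,::-1])
E
```

```text
clock: 8.55
position: [0.5832, 0.0241, 0.2861]
ee_rot: [-0.001, 0.581, 0.814, -0.003]
contact_force: [-4.3, -4.4, 4.0]
width: 0.0172
gripper_force: 22.2
clock: 8.8
position: [0.6149, 0.0232, 0.2852]
ee_rot: [-0.002, 0.581, 0.814, -0.002]
contact_force: [-6.1, 0.8, 4.5]
width: 0.0173
gripper_force: 22.2
```

View pics/w5.png

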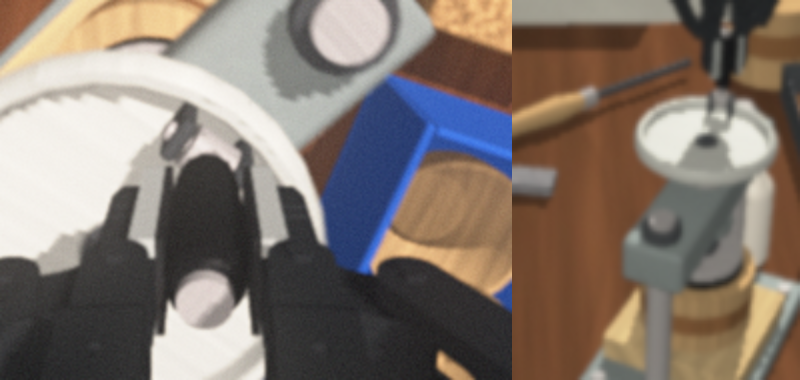

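The grip is good and centred: tip at about (253,298), pin at (253,216) in the full image. The free drag reads about 6 N at the handle. That was my last permitted picture, so I'll finish by force and angle, with a small readout after each move.

```bash
cat > ft.py <<'E'
from rig import manip; import numpy as np
s=manip.get_state();r=s["position"][:2]-[.598,-.025];b=np.arctan2(r[1],r[0]);f=s["contact_force"]
print("bear %.1f r %.1f  Ftan %.1f Frad %.1f Fz %.1f w %.4f"%(np.degrees(b),1e3*np.hypot(*r),-(f[0]*np.sin(b)-f[1]*np.cos(b)),f[:2]@r/np.hypot(*r),f[2],s["width"]))
E
python3 ft.py
python3 -m pendant '[{"dx":-0.0081,"dy":0.0073,"dz":0.0003,"rx":0,"ry":0,"rz":0,"hand":0.01},{"dx":-0.0094,"dy":0.0054,"dz":0.0003,"rx":0,"ry":0,"rz":0,"hand":0.01},{"dx":-0.0103,"dy":0.0034,"dz":0.0003,"rx":0,"ry":0,"rz":0,"hand":0.01}]' 22 >/dev/null; python3 ft.py
python3 -m pendant '[{"dx":-0.0108,"dy":0.0011,"dz":0.0003,"rx":0,"ry":0,"rz":0,"hand":0.01},{"dx":-0.0108,"dy":-0.0011,"dz":0.0003,"rx":0,"ry":0,"rz":0,"hand":0.01},{"dx":-0.0103,"dy":-0.0034,"dz":0.0003,"rx":0,"ry":0,"rz":0,"hand":0.01}]' 22 >/dev/null; python3 ft.py
```

```text
bear 67.1 r 51.1  Ftan -0.7 Frad 0.9 Fz 2.1 w 0.0172
bear 34.3 r 51.3  Ftan 6.1 Frad 0.2 Fz 3.3 w 0.0174
bear -2.6 r 51.8  Ftan 5.8 Frad 1.1 Fz 0.2 w 0.0176
```

```bash
python3 -m pendant '[{"dx":-0.0094,"dy":-0.0054,"dz":0.0003,"rx":0,"ry":0,"rz":0,"hand":0.01},{"dx":-0.0081,"dy":-0.0073,"dz":0.0003,"rx":0,"ry":0,"rz":0,"hand":0.01},{"dx":-0.0064,"dy":-0.0088,"dz":0.0003,"rx":0,"ry":0,"rz":0,"hand":0.01}]' 22 >/dev/null; python3 ft.py
python3 -m pendant '[{"dx":-0.0044,"dy":-0.0099,"dz":0.0003,"rx":0,"ry":0,"rz":0,"hand":0.01},{"dx":-0.0023,"dy":-0.0106,"dz":0.0003,"rx":0,"ry":0,"rz":0,"hand":0.01},{"dx":0,"dy":-0.0109,"dz":0.0003,"rx":0,"ry":0,"rz":0,"hand":0.01}]' 22 >/dev/null; python3 ft.py
```

```text
bear -38.5 r 52.3  Ftan 8.0 Frad 1.7 Fz -0.8 w 0.0177
bear -73.5 r 52.7  Ftan 10.4 Frad -0.5 Fz -3.6 w 0.0174
```

The force over the drag rises linearly: 0, then 2.2, then 4.5 N over 1.23 rad, which matches the stated stiffness. The pad is therefore bearing firmly, mid-range. I'll release, lift clear, and check the handle numerically.

```bash
python3 -m pendant '[{"dx":0,"dy":0,"dz":0,"rx":0,"ry":0,"rz":0,"hand":0.01},{"dx":0,"dy":0,"dz":0,"rx":0,"ry":0,"rz":0,"hand":0.05},{"dx":0,"dy":0,"dz":0,"rx":0,"ry":0,"rz":0,"hand":0.05},{"dx":0,"dy":0,"dz":0,"rx":0,"ry":0,"rz":0,"hand":0.05},{"dx":0,"dy":0,"dz":0,"rx":0,"ry":0,"rz":0,"hand":0.05},{"dx":0,"dy":0,"dz":-0.01,"rx":0,"ry":0,"rz":0,"hand":0.05},{"dx":0,"dy":0,"dz":-0.03,"rx":0,"ry":0,"rz":0,"hand":0.05},{"dx":0,"dy":0,"dz":-0.03,"rx":0,"ry":0,"rz":0,"hand":0.05},{"dx":0,"dy":0,"dz":-0.03,"rx":0,"ry":0,"rz":0,"hand":0.05},{"dx":0,"dy":0,"dz":-0.03,"rx":0,"ry":0,"rz":0,"hand":0.05},{"dx":0,"dy":0,"dz":0,"rx":0,"ry":0,"rz":0,"hand":0.05},{"dx":0,"dy":0,"dz":0,"rx":0,"ry":0,"rz":0,"hand":0.05}]'
python3 - <<'E'
from rig import manip
import cv2,numpy as np
from h import *
s=manip.get_state();d=manip.get_image("wrist");np.save("pics/w6.npy",{"d":d,"s":s},allow_pickle=True)
C=np.array([.598,-.0255]);zp=.255;u=np.array([np.cos(np.radians(-73)),np.sin(np.radians(-73))])
P=np.r_[C+.052*u,zp]
print("pred hub",proj(d,np.r_[C,zp-.016],s),"pin",proj(d,P,s),"tip upright",proj(d,P+[0,0,.0705],s))
f=d["frame"].astype(int);m=(f.max(2)<70).astype(np.uint8)
n,l,st,c=cv2.connectedComponentsWithStats(m)
for i in range(1,n):
    if 60<st[i,4]<9000: print("dark",st[i],c[i].round(1))
m2=((f.min(2)>110)&(f.max(2)-f.min(2)<40)).astype(np.uint8)
n,l,st,c=cv2.connectedComponentsWithStats(m2)
for i in range(1,n):
    if 60<st[i,4]<40000: print("pale",st[i],c[i].round(1))
E
```

```text
clock: 10.9
position: [0.609, -0.076, 0.4145]
ee_rot: [0.003, 0.581, 0.814, 0.001]
contact_force: [-0.1, 0.4, -0.0]
width: 0.0501
gripper_force: 0.0
pred hub (np.float64(258.6898666241813), np.float64(118.23256294603456)) pin (np.float64(256.9460837143429), np.float64(173.02506123482013)) tip upright (np.float64(258.29244604611836), np.float64(194.54524961015125))
dark [ 405    0  105   63 1449] [446.9  37. ]
dark [441   0  13  10  88] [446.7   4.1]
dark [448   0  34  40 383] [463.9  19.4]
dark [487  14  25  44 558] [503.   38.8]
dark [328 247  12  10  69] [333.5 251.6]
pale [  161     0   211   211 22699] [266.3 103. ]
pale [176 175  25  24 474] [187.6 186.8]
pale [247 188  16  15 182] [254.6 195.1]
pale [169 235  28  49 550] [182.5 258.8]
pale [311 236  28  47 555] [324.7 258.2]
pale [494 318  18  39 397] [505.1 339.9]
```

The handle tip is at (254.6,195.1), against (258.3,194.5) predicted for upright. The radial difference is under 1 px, so it stands within 1–2° of upright, and the gripper is clear by about 90 mm.

```bash
python3 -c "
from rig import manip
print(manip.sign_off())"
```

```text
the job is handed in; nothing more can be done
None
```

The job is handed in: the handle stands upright to within about 2°, and the screw is wound until the pad bears on the blank at about 4.5 N over the free drag, a little above the 3–4 N aim but within the firm range; the grip slipped off the handle once early on and was re-made, pad contact was judged by force and turn angle only, and the result of the judging was not shown.

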